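Close a split bearing housing on its dowels and hold it shut

ROBOT

A 6-joint arm with a two-finger parallel gripper is mounted at the origin on a cart in front of the work surface, level with it; the furniture and walls round the work are solid. World frame = base frame: x ahead of the robot, y to its left, z up, the work surface at z = 0. Lengths are in mm, angles in degrees, forces in N, time in s.
With the tool pointing down it reaches from about 350 to 850 mm from the base axis. Payload 8.1 kg.
Tool frame: the origin (TCP) lies between the finger pads; the fingertips stand 22 mm ahead of it and the grasp point (between the pads) lies 3 mm ahead of it; z points along the fingers, y is the line along which they close (so a half turn about z gives the same grasp; the last joint's range is limited). The gripper opens to 85 mm and grips with 20 to 120 N. Pads are 22 mm wide; open, the fingers measure 114 mm over their backs; the gripper's body (76 mm by 85 mm) begins 54 mm behind the grasp point. The pads swing forward as they close: fully open they stand 13 mm farther back than shut.
Start: joints at [58.304, 7.471, 85.268, -0, 87.261, -4.893], TCP at [270.535, 535.552, 253.292] pointing down, gripper open.
Joint ranges: [-169.43, 169.43], [-51.17, 129.36], [1.28, 143.12], [-76.62, 256.62], [0, 156.53], [-152.29, 152.29]. Speed limits (degrees/s): [136.94, 136.94, 159.86, 180, 180, 180].

INTERFACE

Orientations are given as [roll, pitch, yaw] about the fixed x, y, z axes, in that order (R = Rz(yaw) Ry(pitch) Rx(roll)).
In Python, from bench import r, vision gives the robot as it stands.
- The arm moves only by the tool step_arm, never from a script. Its argument "targets" is a list that holds one entry, the list of rows, each a list of 6 numbers: the shift along the world's x, y, z in mm, then the turn, a rotation vector about the world's x, y, z in rad. In form: [[[x, y, z, rx, ry, rz], ...]]. A call has 1 to 12 rows; each row is the pose to reach, as a shift and turn from the pose commanded when the call began; what a row does not reach only later rows make up. A row lasts 1/12 s, in which the tool goes at most 41.7 mm and 7.16 degrees, less where a joint would pass 70% of its speed; a pose out of reach is approached as far as the arm can. A call with a gripper value outside its range is refused whole. "fingers" is the gripper's target within -1 to 1 (shut at 1, half-way at 0, fully open at -1), set as the call begins (left out, the last holds). The fingers move at their own pace and stop on an object; "newtons" is the grip in N (left out, the last holds). Time passes only in rows, so rows that repeat a pose let the fingers close. It gives the time, the measured TCP pose, the force, the opening and the grip force at its end, in the units of the state.
- r.sense(): the state, without advancing time (a new reading comes with each control period).
- vision.snapshot(name): name is "side" or "top"; returns a dict with "img" (420x560x3 uint8, blue, green, red), "mtx" (3x3 intrinsics, pixels), "eye" and "attitude" of the camera in the world. Camera axes: x right, y up, looking along -z (the intrinsics and any distortion apply to the point x, -y, -z); pixel columns grow to the right and rows downward; lengths in mm; the calibration is good to about 2 mm. A picture is of the moment at which its call begins. There is no depth.
- r.hand_in(): hands the job in; it is judged then, once.
The state is a dict: "time": time; "joint_pos": joint angles; "qd": joint speeds; "joint_efforts": joint torques, N m; "tool_pos": TCP position; "tcp_rot": TCP orientation; "ft_force": force on the tool from outside, world axes, zero at the start; "wrist_torque": the same for the moment, N m; "finger_gap": finger opening in mm; "grip_force": force on a finger pad.
Only numpy, scipy, OpenCV 4.12 (cv2) and the standard library are available. Lean on these libraries where they do the work, as an engineer would, in place of code of your own. Each camera call takes 0.05 s, during which the arm holds its last target. There are 200 camera calls.

TASK

Lay the aluminium collar flat in the round sprung seat of the blue lower housing half and let go of it, then fit the blue cover over the two dowels, big hole on the big dowel (red dots together), and press it down against the spring until the two halves meet all round. Finish while still holding the cover pressed fully shut: do not let go of it. Leave the other things on the desk where they are.

Things in the scene. Friction and masses are not known exactly. Their poses are not given: they have to be found in the camera images.
- housing: Lower half of a blue split bearing housing, fixed to the desk on a dark plate (128 x 78 x 6 mm). Origin: centre of the plate's underside; x along the long side, z up. Blue half 100 (x) x 64 (y) mm, flat parting face 34 mm above the desk; steel dowels at x = +38 mm (10 mm diameter) and -38 mm (7 mm), y = 0. Red dot at the big dowel's corner (+x, +y).
- housing_face (a point): Centre of the lower half's parting face, 34 mm above the desk, on the axis of the round seat (44 mm diameter, upright wall); axes as the housing.
- big_dowel (a point): Top of the 10 mm dowel: 16.5 mm above the parting face, straight for 11 mm, then a tapered rounded nose.
- small_dowel (a point): Top of the 7 mm dowel: 16.5 mm above the parting face, straight for 11 mm, then a tapered rounded nose.
- preload (a joint): The sprung brass plate (39 mm diameter) that floors the seat. 0 = up, its top 4 mm below the parting face; grows (m) as it is pushed down, at most 0.007. Spring: 4 N to start, plus 1 N per mm. With the collar on it the closed cover has pushed it down about 4 mm (8 N).
- collar: Bearing collar: bright aluminium ring, 39 mm outside diameter, 11 mm high, about 16 mm bore, 30 g, lying flat on the desk. Origin: centre of its underside, z up. In the seat on the raised plate it stands 7 mm proud of the parting face.
- cover: Upper half, blue, about 0.11 to 0.22 kg, lying parting face down. Origin: centre of its underside; x along the long side, z up. Flange 100 (x) x 64 (y) x 12 mm with through holes at x = +38 mm (12 mm diameter) and -38 mm (9 mm). Recess in the underside 48 mm diameter, 3 mm deep, takes the collar. Closed, it lies at housing_face, axes agreeing; unpressed it stays 4 mm open.
- cover_hub (a point): Top centre of the cover's hub, an upright block to grip on the middle of the flange: 42 mm along the cover's x, 30 mm along y, 24 mm high, top 36 mm above the cover's underside. The flange extends 17 mm beyond it on each y side.
- cover_big_hole (a point): Centre of the big (12 mm) hole on the cover's underside, x = +38 mm on the cover. A red dot on the flange marks this end (corner +x, +y).
- flashlight: Bystander, loose: red flashlight standing on its head, 40x35x88 mm, beside the big fixed microscope, which is 0.62 m tall and fills about x > 0.37, y 0.07 to 0.33 (m): go round its front; origin at the centre of its underside. To be left alone.
- small_carton: Bystander, loose: small brown carton, 56x78x34 mm; origin at the centre of its underside. To be left alone.
- rubber_cap: Bystander, loose: black rubber dust cap, 49 mm across, 22 mm high; origin at the centre of its underside. To be left alone.
- oil_bottle: Bystander, loose: small dropper bottle with black top, 29 mm across, 76 mm high; origin at the centre of its underside. To be left alone.
- usb_stick: Bystander, loose: black usb stick, 17x49x8 mm; origin at the centre of its underside. To be left alone.
- objective_can: Bystander, loose: small can, amber with black screw top, 40 mm across, 42 mm high; origin at the centre of its underside. To be left alone.

How it is judged (in metres and radians):
On the way, in this order (a step that is already met when the one before it is completed fails the run):
1. the collar lies flat in the seat, let go (horizontal distance between collar and housing_face below 0.004 m and angle between collar's own z axis and vertical below 0.12 rad and height (world z) of collar between 0.022 and 0.032 m and contact force between the fingers and collar below 0.2 N), for 0.2 s.
2. the cover is on both dowels and pressed shut (z of cover in the frame of housing_face between -0.002 and 0.0013 m and horizontal distance between cover and housing_face below 0.0025 m and horizontal distance between cover_big_hole and big_dowel below 0.003 m and angle between cover's own z axis and vertical below 0.04 rad and value of joint preload above 0.0026 m and contact force between cover and collar above 4 N and contact force between the fingers and cover above 3 N), for 0.3 s.
At the end, for the whole second after the job is handed in: Collar in the seat (within 4 mm, 0.12 rad of flat); cover held shut on it by the gripper: faces within 1.3 mm, centre 2.5 mm, big hole to big dowel 3 mm, tilt under 0.04 rad, sprung plate down over 2.6 mm, cover to collar over 4 N, fingers to cover over 3 N (all of step 2 and horizontal distance between collar and housing_face below 0.004 m and angle between collar's own z axis and vertical below 0.12 rad); the arm keeps its last pose, push and grip.
It fails at once if a bystander is moved more than 3 cm (distance of any of flashlight, small_carton, rubber_cap, oil_bottle, usb_stick, objective_can from where it was at the start of the episode above 0.03 m).
It also fails if it takes over 50 s, if anything falls off the work surface, if the arm or the gripper's body presses on something with over 40 N, if the wrist force passes 120 N, or if a joint passes its speed limit or range.

## Working session

There is one attempt and no reset: what is moved stays moved. The work goes in short steps, Python scripts to look and compute and a tool call to move; the robot and the scene stay as the last step left them, time stands still between calls to the robot, and variables do not carry over. Pictures are saved under pics/ and viewed, at most 10 in all, crops included, and the job is handed in when it is done.

Besides the shell and the picture viewer there is one more tool, called after "Call:" as name(argument=value, ...) on one line, values as JSON. step_arm: Moves the arm, as the interface text tells. Its arguments: {"type":"object","properties":{"targets":{"type":"array"},"fingers":{"type":"number"},"newtons":{"type":"number"}},"required":["targets"]}

```bash
mkdir -p pics && cat > h.py <<'E'
import numpy as np, cv2
from bench import r, vision
def snap(n,f):
    s=vision.snapshot(n); cv2.imwrite('pics/'+f+'.png',s['img'])
    np.savez('pics/'+f+'.npz',**{k:np.array(s[k]) for k in('img','mtx','eye','attitude')}); return s
def rot(a):
    a=np.array(a,float)
    if a.shape==(3,3): return a
    from scipy.spatial.transform import Rotation as R
    return (R.from_euler('xyz',a,degrees=True) if a.size==3 else R.from_quat(a)).as_matrix()
def ray(s,u,v,z):
    K=np.array(s['mtx']);d=np.linalg.inv(K)@[u,v,1];d=rot(s['attitude'])@[d[0],-d[1],-d[2]]
    e=np.array(s['eye']);return e+d*(z-e[2])/d[2]
def proj(s,p):
    c=rot(s['attitude']).T@(np.array(p)-np.array(s['eye']));q=np.array(s['mtx'])@[c[0],-c[1],-c[2]];return q[:2]/q[2]
E
python3 - <<'E'
from h import *
print(r.sense())
a=snap('top','t0');b=snap('side','s0')
for s in(a,b):print(s['mtx'],s['eye'],s['attitude'],[k for k in s])
cv2.imwrite('pics/both.png',cv2.resize(np.vstack([a['img'],b['img']]),(400,600)))
for n,s in(('t0b',a),('s0b',b)):cv2.imwrite('pics/'+n+'.png',cv2.resize(s['img'],(800,600),interpolation=cv2.INTER_CUBIC))
E
```

```text
{'time': 0.0, 'joint_pos': array([ 5.83064013e+01,  7.51482058e+00,  8.53307899e+01, -1.31177063e-05,
        8.72616922e+01, -4.89317151e+00]), 'qd': array([-0.01650497, -0.00598833, -0.10073926, -0.00816705, -0.0239737 ,
        0.00353481]), 'joint_efforts': array([-6.51363480e-04, -5.69388306e+01, -5.00546980e+01, -3.85488011e-04,
        1.45960724e-02,  2.76346208e-05]), 'tool_pos': array([270.23739226, 535.1147441 , 252.23291882]), 'tcp_rot': array([-1.79893087e+02, -9.13965662e-03,  1.53199565e+02]), 'ft_force': array([0.94416507, 0.12620455, 0.12724776]), 'wrist_torque': array([-0.01101292,  0.0109243 ,  0.00663324]), 'grip_force': 0.0, 'finger_gap': 85.27158965957759}
[[382.15807964   0.         283.57029563]
 [  0.         382.15807964 209.40371793]
 [  0.           0.           1.        ]] [ 334.72700333 -239.56158794 1035.16636626] [  9.33049178   0.93778782 -90.77569   ] ['img', 'mtx', 'eye', 'attitude']
[[527.50917115   0.         262.11413691]
 [  0.         527.50917115 213.5835135 ]
 [  0.           0.           1.        ]] [  526.1787266  -1324.97546405   701.80730037] [60.15323052  1.41729145  2.3195448 ] ['img', 'mtx', 'eye', 'attitude']
```

View pics/t0b.png

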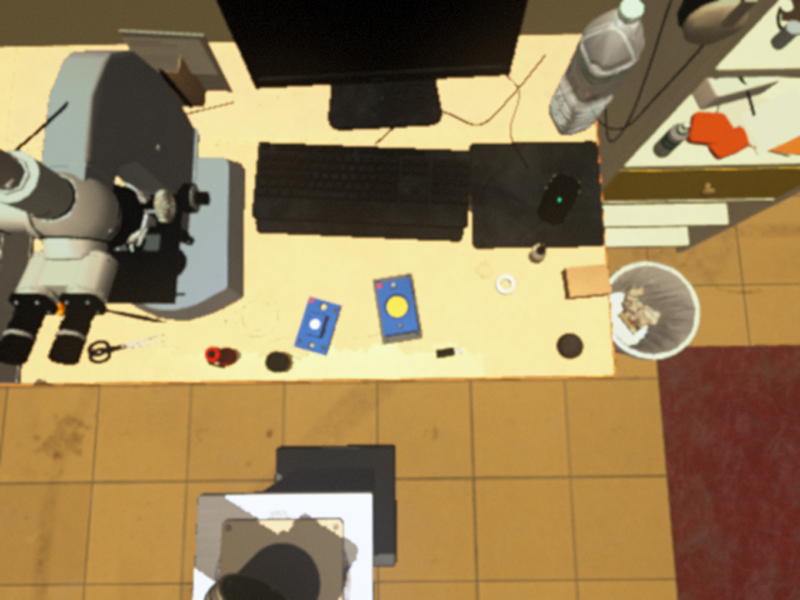

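View pics/s0b.png

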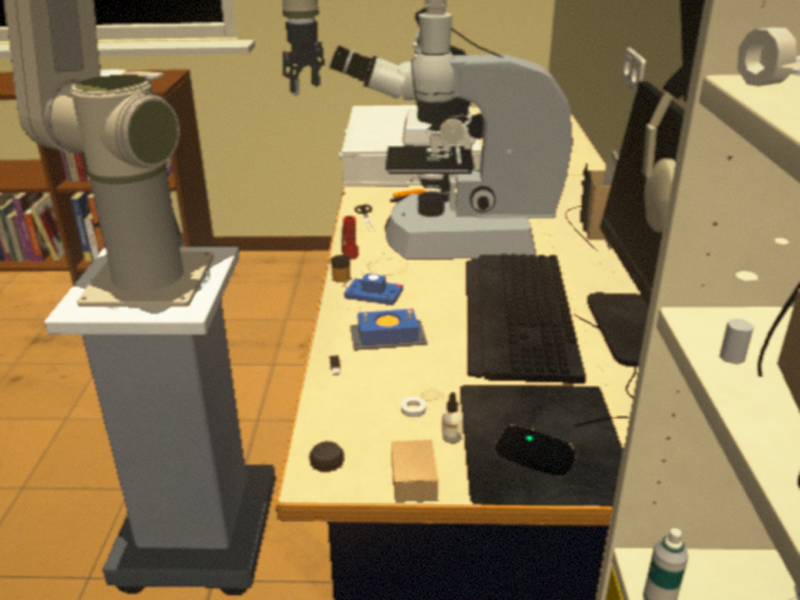

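The top view shows the collar near (506,284), the housing near (397,307) and the cover near (318,326). In the side view they are at (413,407), (388,325) and (374,288). I'll enlarge these areas.

```bash
python3 - <<'E'
from h import *
t=cv2.imread('pics/t0.png');s=cv2.imread('pics/s0.png')
cv2.imwrite('pics/c1.png',cv2.resize(t[180:260,200:307],(800,600),interpolation=cv2.INTER_CUBIC))
a=cv2.resize(s[180:255,230:310],(640,600),interpolation=cv2.INTER_CUBIC)
b=cv2.resize(t[185:210,340:365],(160,160),interpolation=cv2.INTER_CUBIC)
c=cv2.resize(s[270:300,275:305],(160,160),interpolation=cv2.INTER_CUBIC)
cv2.imwrite('pics/c2.png',np.hstack([a,np.vstack([b,c,np.zeros((280,160,3),np.uint8)])]))
E
```

```text
(no output)
```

View pics/c1.png

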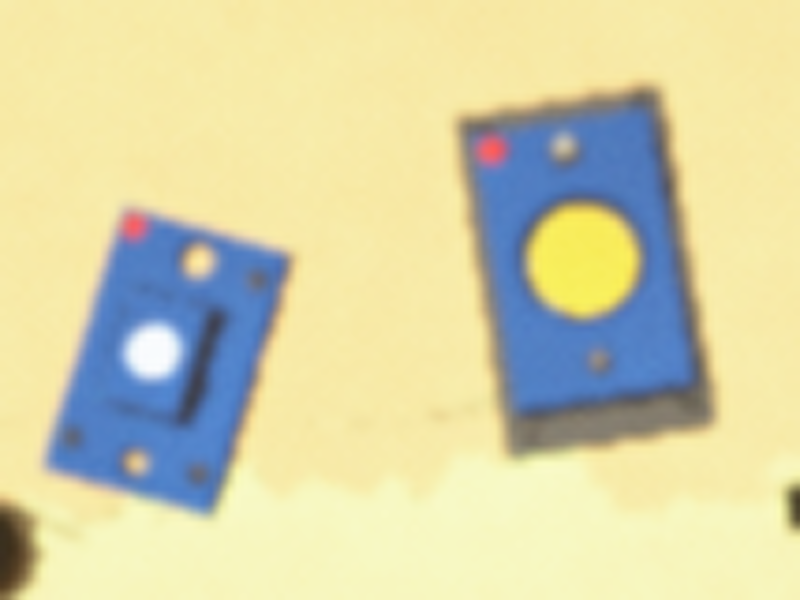

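View pics/c2.png

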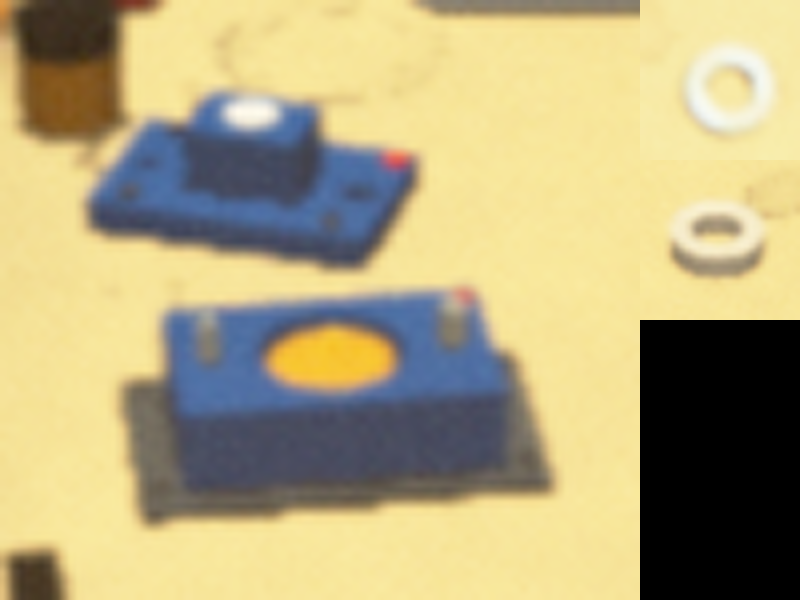

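The crops show these features clearly. In c1, the cover holes are at (199,262) and (136,461) and the hub disc at (153,351). The dowels are at (564,148) and (599,360), the brass plate at (583,260), with the red dots at the top left of both parts. Next I'll compute positions from both views.

```bash
cat >> h.py <<'E'
def load(f): return dict(np.load('pics/'+f+'.npz'))
def blob(img,cond,box):
    x0,y0,x1,y1=box;c=img[y0:y1,x0:x1].astype(int);m=cond(c[...,0],c[...,1],c[...,2]);y,x=np.nonzero(m);return x.mean()+x0,y.mean()+y0,m.sum()
yel=lambda b,g,r:(r>150)&(g>120)&(b<110)
red=lambda b,g,r:(r>150)&(g<110)&(b<130)
wht=lambda b,g,r:(b>200)&(g>200)&(r>200)
E
python3 - <<'E'
from h import *
t=load('t0');s=load('s0')
C1=lambda x,y:(200+(x+.5)/7.477-.5,180+(y+.5)/7.5-.5)
C2=lambda x,y:(230+(x+.5)/8-.5,180+(y+.5)/8-.5)
def both(n,pt,ps,z):
    print(n,np.round(pt,1),np.round(ps,1),'top',np.round(ray(t,*pt[:2],z),1)[:2],'side',np.round(ray(s,*ps[:2],z),1)[:2])
both('brass',blob(t['img'],yel,(266,203,290,227)),blob(s['img'],yel,(258,215,285,232)),30)
both('hub',blob(t['img'],wht,(213,220,229,234)),blob(s['img'],wht,(255,188,270,200)),36)
both('redH',blob(t['img'],red,(261,196,270,203)),blob(s['img'],red,(283,213,292,221)),34)
both('redC',blob(t['img'],red,(213,206,222,214)),blob(s['img'],red,(275,196,284,203)),12)
both('bigd',C1(564,148),C2(454,303),50.5)
both('smad',C1(599,360),C2(208,316),50.5)
both('bigh',C1(199,262),C2(359,191),12)
both('smah',C1(136,461),C2(150,161),12)
both('collar',(340+89.5/6.4-.5,185+89.5/6.4-.5),(275+77.5/5.33-.5,270+(231-160+.5)/5.33-.5),11)
for k,c in {'cov':[(125,210),(292,255),(212,515),(45,468)]}.items():
    print(k,[np.round(ray(t,*C1(*p),12)[:2],1) for p in c])
E
```

```text
brass [277.4 213.8 164. ] [270.9 224.1  95. ] top [ 488.6 -208.9] side [ 485.9 -207.6]
hub [220.1 226.5  33. ] [261.  193.6  16. ] top [456.3 -57.4] side [455.3 -56.7]
redH [265.  199.3   7. ] [nan nan  0.] top [ 527.6 -176.2] side [nan nan]
redC [217.5 209.5   4. ] [279. 200.   3.] top [505.7 -45.3] side [503.9 -49.3]
bigd [275.  199.3] [286.3 217.4] top [ 524.  -203.5] side [ 524.1 -210.2]
smad [279.7 227.6] [255.6 219.1] top [ 449.2 -214.9] side [ 449.2 -217.9]
bigh [226.2 214.5] [274.4 203.4] top [491.6 -69.1] side [491.7 -68.8]
smah [217.8 241. ] [248.3 199.7] top [419.9 -47.2] side [419.2 -47. ]
collar [353.5 198.5] [289.  282.9] top [ 530.3 -415.7] side [ 530. -420.]
cov [array([511.1, -41.9]), array([ 493.6, -102.9]), array([400.2, -74.8]), array([417.9, -14.5])]h.py:18: RuntimeWarning: Mean of empty slice.
  x0,y0,x1,y1=box;c=img[y0:y1,x0:x1].astype(int);m=cond(c[...,0],c[...,1],c[...,2]);y,x=np.nonzero(m);return x.mean()+x0,y.mean()+y0,m.sum()
  ret = ret.dtype.type(ret / rcount)
```

```bash
python3 - <<'E'
from h import *
t=load('t0');s=load('s0');k=.7
for n,p,zs in (('eyeR',(70,360),(350,420,480)),('eyeRcol',(110,300),(350,450)),('headR',(120,240),(350,450,550)),('stageR',(207,195),(150,220)),('armR',(195,130),(150,300)),('baseR',(243,250),(20,60)),('bottle',(538,252),(60,76)),('flash',(212,353),(88,)),('carton',(587,282),(34,))):
    print(n,[np.round(ray(t,p[0]*k,p[1]*k,z)).tolist() for z in zs])
for n,p in (('eyetip',(340,62)),('bottlebase',(452,436)),('gripper',(303,80))): print(n,np.round(ray(s,p[0]*k,p[1]*k,0)))
# side eyepiece tip: height on the side ray where y ~ 200
e=s['eye'];d=ray(s,340*k,62*k,0)-e
for y in(100,200,300):print(y,np.round(e+d*(y-e[1])/d[1]))
# collar refine
for S,box in((t,(343,188,364,209)),(s,(276,273,302,295))):
    c=S['img'][box[1]:box[3],box[0]:box[2]].astype(int)
    m=((c[...,0]>c[...,2]*.85)).astype(np.uint8) # bluish/neutral vs desk
    y,x=np.nonzero(m);print('collar',x.min()+box[0],x.max()+box[0],y.min()+box[1],y.max()+box[1],m.sum(),x.mean()+box[0],y.mean()+box[1],ray(S,x.mean()+box[0],y.mean()+box[1],11 if S is t else 7))
# housing face rect
h=cv2.cvtColor(t['img'],cv2.COLOR_BGR2HSV);m=cv2.inRange(h,(100,110,110),(125,255,255))
for x0,x1,z in((255,300,34),(200,245,12)):
    q=np.zeros_like(m);q[180:260,x0:x1]=m[180:260,x0:x1];pts=cv2.findNonZero(q);R=cv2.boxPoints(cv2.minAreaRect(pts))
    P=np.array([ray(t,u,v,z)[:2] for u,v in R]);D=np.roll(P,-1,0)-P
    print(np.round(P,1),np.round(np.linalg.norm(D,axis=1),1),np.round(np.degrees(np.arctan2(D[:,1],D[:,0])),1),P.mean(0))
E
```

```text
eyeR [[377.0, 194.0, 350.0], [372.0, 150.0, 420.0], [369.0, 112.0, 480.0]]
eyeRcol [[452.0, 149.0, 350.0], [435.0, 92.0, 450.0]]
headR [[532.0, 142.0, 350.0], [503.0, 86.0, 450.0], [474.0, 30.0, 550.0]]
stageR [[666.0, 109.0, 150.0], [640.0, 81.0, 220.0]]
armR [[785.0, 135.0, 150.0], [709.0, 72.0, 300.0]]
baseR [[603.0, 85.0, 20.0], [592.0, 72.0, 60.0]]
bottle [[579.0, -470.0, 60.0], [575.0, -466.0, 76.0]]
flash [[401.0, 111.0, 88.0]]
carton [[526.0, -564.0, 34.0]]
eyetip [ 226. 1995.    0.]
bottlebase [ 586. -480.    0.]
gripper [ 105. 1680.    0.]
100 [397. 100. 401.]
200 [388. 200. 379.]
300 [379. 300. 358.]
collar 347 360 192 204 88 353.32954545454544 198.1931818181818 [ 531.06528222 -415.32035477   11.        ]Traceback (most recent call last):
  File "<stdin>", line 13, in <module>
    return umr_minimum(a, axis, None, out, keepdims, initial, where)
ValueError: zero-size array to reduction operation minimum which has no identity
```

Call:
step_arm(targets=[[[-12, -35, 20, 0, 0, 0], [-12, -75, 40, 0, 0, 0], [-12, -115, 60, 0, 0, 0]]], fingers=0.1, newtons=30)

```text
time: 0.35
tool_pos: [257.5, 425.0, 308.8]
tcp_rot: [-179.8, -0.0, 153.3]
ft_force: [0.2, 0.0, 0.9]
finger_gap: 51.7
grip_force: 0.0
```

Call:
step_arm(targets=[[[8, -38, 0, 0, 0, -0.1], [16, -76, 0, 0, 0, -0.2], [24, -114, 0, 0, 0, -0.3], [30, -154, 0, 0, 0, -0.4], [34, -194, 0, 0, 0, -0.5], [38, -234, 0, 0, 0, -0.6], [44, -274, 0, 0, 0, -0.7], [50, -314, 0, 0, 0, -0.8], [58, -354, 0, 0, 0, -0.9], [66, -394, 0, 0, 0, -0.951], [80, -432, 0, 0, 0, -0.951]]])

```text
time: 1.27
tool_pos: [337.8, -7.7, 310.5]
tcp_rot: [179.9, 0.0, 98.5]
ft_force: [1.6, 0.5, 1.0]
finger_gap: 39.0
grip_force: 0.0
```

```bash
python3 - <<'E'
from h import *
t=load('t0');s=load('s0')
h=cv2.cvtColor(t['img'],cv2.COLOR_BGR2HSV);m=cv2.inRange(h,(100,110,110),(125,255,255))
for x0,x1,z in((255,300,34),(200,245,12)):
    q=np.zeros_like(m);q[180:260,x0:x1]=m[180:260,x0:x1];pts=cv2.findNonZero(q);R=cv2.boxPoints(cv2.minAreaRect(pts))
    P=np.array([ray(t,u,v,z)[:2] for u,v in R]);D=np.roll(P,-1,0)-P
    print(np.round(P,1),np.round(np.linalg.norm(D,axis=1),1),np.round(np.degrees(np.arctan2(D[:,1],D[:,0])),1),P.mean(0))
C2=lambda x,y:(230+(x+.5)/8-.5,180+(y+.5)/8-.5)
for z,c in((34,[(180,412),(507,390),(478,292),(165,313)]),(6,[(150,508),(550,480)])):
    P=[ray(s,*C2(*p),z)[:2] for p in c];print(np.round(P,1),np.mean(P,0))
E
```

```text
[[ 530.7 -170.5]
 [ 540.2 -233. ]
 [ 442.1 -247.6]
 [ 432.8 -186.1]] [63.2 99.2 62.2 99.2] [ -81.3 -171.6   98.6    9. ] [ 486.45009942 -209.29547446]
[[ 419.9  -16.4]
 [ 510.3  -43.4]
 [ 491.2 -100.6]
 [ 401.4  -72.9]] [94.4 60.3 94.  59.5] [ -16.6 -108.5  162.9   71.9] [455.70586937 -58.32284204]
[[ 441.7 -246.8]
 [ 540.1 -234.1]
 [ 531.6 -175.1]
 [ 433.7 -188. ]] [ 486.78927517 -211.00755716]
[[ 432.3 -256.7]
 [ 553.2 -240.8]] [ 492.74884734 -248.7649704 ]
```

Call:
step_arm(targets=[[[18, -37, 0, 0, 0, 0], [36, -74, 0, 0, 0, 0], [54, -111, 0, 0, 0, 0], [72, -148, 0, 0, 0, 0], [90, -185, -5, 0, 0, 0], [107, -222, -15, 0, 0, 0], [124, -258, -30, 0, 0, 0], [141, -293, -50, 0, 0, 0], [158, -328, -75, 0, 0, 0], [174, -362, -102, 0, 0, 0], [188, -392, -130, 0, 0, 0], [192, -405, -168, 0, 0, 0]]], fingers=-0.45)

```text
time: 2.27
tool_pos: [530.4, -409.5, 152.9]
tcp_rot: [179.8, 0.2, 98.7]
ft_force: [0.9, -0.0, 1.2]
finger_gap: 61.9
grip_force: 0.0
```

Call:
step_arm(targets=[[[0, 0, -38, 0, 0, 0], [0, 0, -72, 0, 0, 0], [0, 0, -98, 0, 0, 0], [0, 0, -108, 0, 0, 0], [0, 0, -108, 0, 0, 0]]])

```text
time: 2.68
tool_pos: [526.3, -403.7, 39.9]
tcp_rot: [-179.7, -0.3, 98.7]
ft_force: [0.6, 0.3, 0.0]
finger_gap: 61.6
grip_force: 0.0
```

```bash
python3 - <<'E'
from h import *
print(r.sense()['tool_pos'],r.sense()['finger_gap'])
t=snap('top','t1');s=snap('side','s1')
a=cv2.resize(t['img'][165:225,320:380],(400,400),interpolation=cv2.INTER_CUBIC)
b=cv2.resize(s['img'][240:310,255:325],(400,400),interpolation=cv2.INTER_CUBIC)
cv2.imwrite('pics/v1.png',np.hstack([a,b]))
E
```

```text
[ 526.34966988 -403.7221812    39.89901124] 61.63012952543238
```

View pics/v1.png

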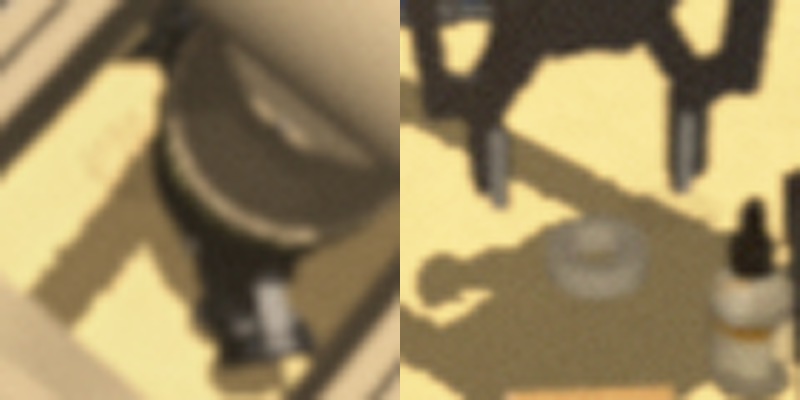

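The left and right fingertips are at crop (500,205) and (683,190). The collar is in front of them at about (597,258) and is not between the fingers yet. The move fell short by the last row.

```bash
python3 - <<'E'
from h import *
s=load('s1');e=s['eye']
def ry(x,y,Y):
    u=255+(x-400+.5)/5.714-.5;v=240+(y+.5)/5.714-.5;d=ray(s,u,v,0)-e;return np.round(e+d*(Y-e[1])/d[1],1)
print(ry(500,205,-408-5),ry(683,190,-399-4))
c=lambda x,y,z:np.round(ray(s,255+(x-399.5)/5.714-.5,240+(y+.5)/5.714-.5,z),1)
print('collar top ellipse ctr',c(597,246,11),'bottom front',c(597,299,0),'left/right',c(548,250,9),c(648,250,9))
E
```

```text
[ 493.8 -413.    25.3] [ 562.4 -403.    25.2]
collar top ellipse ctr [ 530.1 -419.    11. ] bottom front [ 530.  -436.7    0. ] left/right [ 511.7 -419.     9. ] [ 549.2 -418.7    9. ]
```

Call:
step_arm(targets=[[[4, -14, -4, 0, 0, 0], [4, -14, -17, 0, 0, 0], [4, -14, -17, 0, 0, 0], [4, -14, -17, 0, 0, 0]]])

```text
time: 3.12
tool_pos: [532.6, -419.4, 27.5]
tcp_rot: [-180.0, -0.0, 98.7]
ft_force: [-0.1, -0.0, -0.0]
finger_gap: 61.7
grip_force: 0.0
```

Call:
step_arm(targets=[[[0, 0, 0, 0, 0, 0], [0, 0, 0, 0, 0, 0], [0, 0, 0, 0, 0, 0], [0, 0, 0, 0, 0, 0], [0, 0, 0, 0, 0, 0]]], fingers=1, newtons=20)

```text
time: 3.53
tool_pos: [533.0, -419.8, 28.2]
tcp_rot: [180.0, 0.0, 98.7]
ft_force: [-1.2, 2.4, 5.9]
finger_gap: 35.2
grip_force: 20.2
```

```bash
python3 - <<'E'
from h import *
print({k:np.round(v,1) for k,v in r.sense().items()})
s=snap('side','s2')
cv2.imwrite('pics/v2.png',cv2.resize(s['img'][240:310,250:330],(686,600),interpolation=cv2.INTER_CUBIC))
E
```

```text
{'time': np.float64(3.5), 'joint_pos': array([-42.6,  30.4,  81.7,   0. ,  67.8, -51.3]), 'qd': array([-0. , -0. , -0. ,  0.1,  0.1,  0. ]), 'joint_efforts': array([ -0.5, -68.1, -43.5,  -0.2,  -1.2,   0. ]), 'tool_pos': array([ 533. , -419.8,   28.2]), 'tcp_rot': array([180. ,   0. ,  98.7]), 'ft_force': array([-1.2,  2.4,  5.9]), 'wrist_torque': array([0.5, 0.3, 0.1]), 'grip_force': np.float64(20.2), 'finger_gap': np.float64(35.2)}
```

View pics/v2.png

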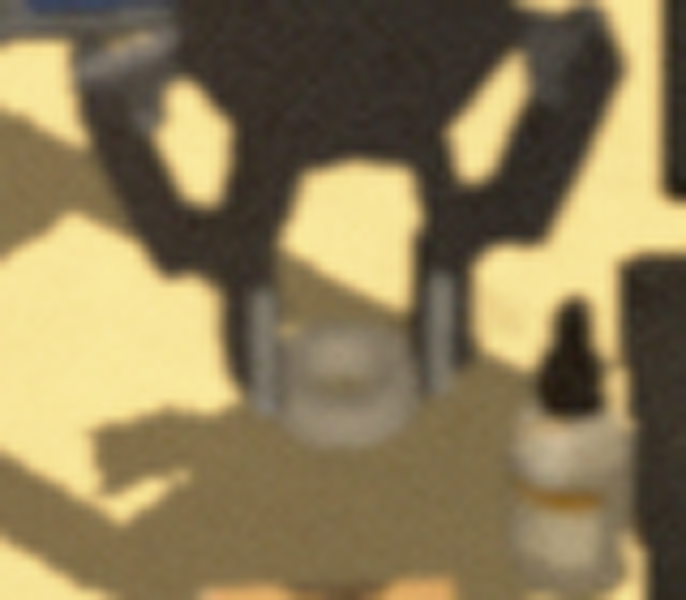

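Call:
step_arm(targets=[[[0, 0, 0, 0, 0, 0], [0, 0, 0, 0, 0, 0], [0, 0, 8, 0, 0, 0], [0, 0, 20, 0, 0, 0]]], fingers=-0.45)

```text
time: 3.92
tool_pos: [531.7, -418.9, 46.0]
tcp_rot: [-179.9, -0.1, 98.7]
ft_force: [-0.5, -1.4, 0.3]
finger_gap: 61.4
grip_force: 0.0
```

Call:
step_arm(targets=[[[0, 0, 0, 0, 0, -0.12], [0, 0, 0, 0, 0, -0.24], [0, 0, 0, 0, 0, -0.36], [0, 0, 0, 0, 0, -0.48], [0, 0, 0, 0, 0, -0.6], [0, 0, 0, 0, 0, -0.72], [0, 0, 0, 0, 0, -0.84], [0, 0, 0, 0, 0, -0.96], [0, 0, 0, 0, 0, -1.08], [0, 0, 0, 0, 0, -1.2], [0, 0, 0, 0, 0, -1.32], [0, 0, 0, 0, 0, -1.44]]])

```text
time: 4.92
tool_pos: [533.2, -420.3, 48.8]
tcp_rot: [179.9, -0.0, 15.9]
ft_force: [-0.3, -0.3, 0.4]
finger_gap: 62.1
grip_force: 0.0
```

Call:
step_arm(targets=[[[0, 0, 0, 0, 0, -0.12], [0, 0, -10, 0, 0, -0.131], [0, 0, -23, 0, 0, -0.131], [0, 0, -23, 0, 0, -0.131], [0, 0, -23, 0, 0, -0.131]]])

```text
time: 5.33
tool_pos: [531.5, -418.7, 22.2]
tcp_rot: [-179.8, 0.1, 8.9]
ft_force: [0.4, -0.1, -0.9]
finger_gap: 61.6
grip_force: 0.0
```

```bash
python3 - <<'E'
from h import *
print({k:np.round(v,1) for k,v in r.sense().items()})
t=snap('top','t3');s=snap('side','s3')
cv2.imwrite('pics/v3.png',np.hstack([cv2.resize(s['img'][240:310,250:320],(400,400),interpolation=cv2.INTER_CUBIC),cv2.resize(t['img'][165:225,320:380],(400,400),interpolation=cv2.INTER_CUBIC)]))
E
```

```text
{'time': np.float64(5.3), 'joint_pos': array([-42.6,  30.8,  81.9,  -0. ,  67.5,  38.6]), 'qd': array([ 0.1, -0.9, -1. ,  0.1,  0.3,  0.9]), 'joint_efforts': array([ -0. , -71.2, -44.3,  -0. ,  -0.2,  -0. ]), 'tool_pos': array([ 531.5, -418.7,   22.2]), 'tcp_rot': array([-1.798e+02,  1.000e-01,  8.900e+00]), 'ft_force': array([ 0.4, -0.1, -0.9]), 'wrist_torque': array([-0.,  0.,  0.]), 'grip_force': np.float64(0.0), 'finger_gap': np.float64(61.6)}
```

View pics/v3.png

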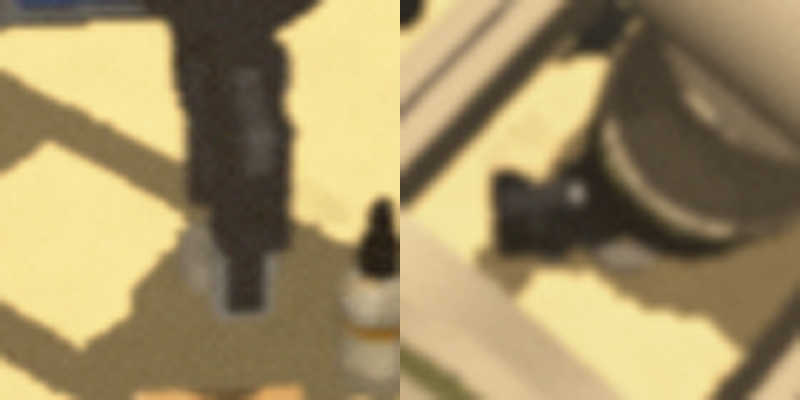

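The collar's left edge is at 183 and the front finger is centred near 243. Allowing for perspective, the collar is centred between the pads, so I'll grip it and lift.

Call:
step_arm(targets=[[[0, 0, 0, 0, 0, 0], [0, 0, 0, 0, 0, 0], [0, 0, 0, 0, 0, 0], [0, 0, 0, 0, 0, 0], [0, 0, 0, 0, 0, 0]]], fingers=1, newtons=25)

```text
time: 5.85
tool_pos: [533.1, -420.1, 25.1]
tcp_rot: [180.0, -0.0, 8.7]
ft_force: [-0.8, 0.5, 4.6]
finger_gap: 36.1
grip_force: 25.2
```

Call:
step_arm(targets=[[[0, 0, 15, 0, 0, 0], [0, 0, 50, 0, 0, 0], [0, 0, 90, 0, 0, 0], [0, 0, 90, 0, 0, 0], [0, 0, 90, 0, 0, 0]]])

```text
time: 6.27
tool_pos: [535.0, -421.8, 120.0]
tcp_rot: [179.6, -0.3, 8.7]
ft_force: [0.8, 0.2, -1.1]
finger_gap: 36.0
grip_force: 25.2
```

```bash
python3 - <<'E'
from h import *
print({k:np.round(v,1) for k,v in r.sense().items()})
t=snap('top','t4');s=snap('side','s4')
cv2.imwrite('pics/v4.png',np.hstack([cv2.resize(s['img'][200:270,250:320],(400,400),interpolation=cv2.INTER_CUBIC),cv2.resize(t['img'][165:225,320:380],(400,400),interpolation=cv2.INTER_CUBIC)]))
E
```

```text
{'time': np.float64(6.3), 'joint_pos': array([-42.6,  24.6,  79.2,   0. ,  75.8,  38.7]), 'qd': array([ 0. ,  2.7,  3.6,  0.1, -0.9,  0.1]), 'joint_efforts': array([  0. , -71.5, -49.3,   0. ,   0.2,   0. ]), 'tool_pos': array([ 535. , -421.8,  120. ]), 'tcp_rot': array([179.6,  -0.3,   8.7]), 'ft_force': array([ 0.8,  0.2, -1.1]), 'wrist_torque': array([-0. , -0.1, -0. ]), 'grip_force': np.float64(25.2), 'finger_gap': np.float64(36.0)}
```

View pics/v4.png

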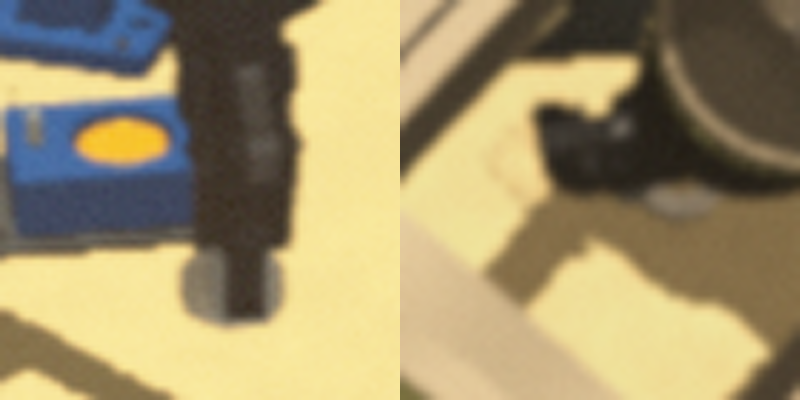

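The collar is held flat and centred: it spans 182–283 in the side crop, and the finger offset matches the 8.7° closing line. I'll hover it over the seat and compare.

Call:
step_arm(targets=[[[-8, 35, 0, 0, 0, 0], [-16, 70, 0, 0, 0, 0], [-24, 105, 0, 0, 0, 0], [-31, 140, 0, 0, 0, 0], [-38, 175, 0, 0, 0, 0], [-46, 210, 0, 0, 0, 0], [-46, 210.5, -20, 0, 0, 0], [-46, 210.5, -33, 0, 0, 0], [-46, 210.5, -33, 0, 0, 0], [-46, 210.5, -33, 0, 0, 0], [-46, 210.5, -33, 0, 0, 0]]])

```text
time: 7.28
tool_pos: [486.4, -209.4, 81.1]
tcp_rot: [-180.0, 0.1, 8.7]
ft_force: [0.8, 0.4, 0.3]
finger_gap: 36.0
grip_force: 25.2
```

```bash
python3 - <<'E'
from h import *
print({k:np.round(v,1) for k,v in r.sense().items()})
t=snap('top','t5');s=snap('side','s5')
cv2.imwrite('pics/v5.png',np.hstack([cv2.resize(s['img'][190:250,240:300],(400,400),interpolation=cv2.INTER_CUBIC),cv2.resize(t['img'][185:245,248:308],(400,400),interpolation=cv2.INTER_CUBIC)]))
E
```

```text
{'time': np.float64(7.3), 'joint_pos': array([-28.8,   5.6, 106.1,  -0. ,  68.4,  52.5]), 'qd': array([-0.2, -0.6, -1.1, -0. , -0.2, -0. ]), 'joint_efforts': array([  0.3, -49.1, -43.6,   0. ,   0.1,  -0. ]), 'tool_pos': array([ 486.4, -209.4,   81.1]), 'tcp_rot': array([-1.8e+02,  1.0e-01,  8.7e+00]), 'ft_force': array([0.8, 0.4, 0.3]), 'wrist_torque': array([-0.,  0., -0.]), 'grip_force': np.float64(25.2), 'finger_gap': np.float64(36.0)}
```

View pics/v5.png

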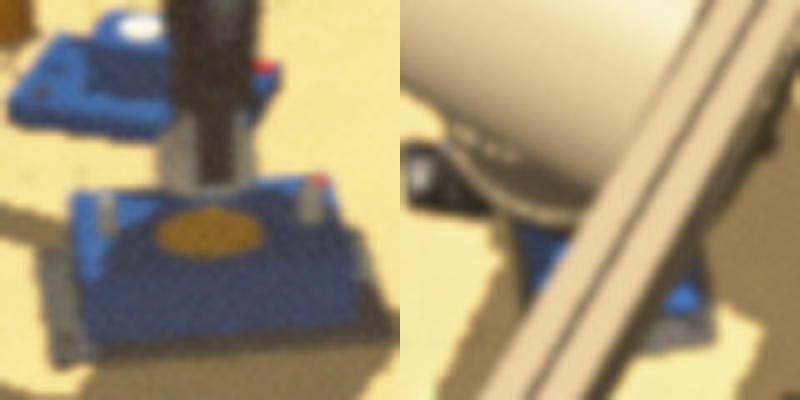

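In the side crop the collar spans 157–256 with its bottom edge at row 193, and the brass plate is centred at (211,233). I'll compare both with the projection.

```bash
python3 - <<'E'
from h import *
s=load('s5');P=lambda p:np.round(((proj(s,p)-[240,190]+.5)*6.667-.5),1)
c=np.array([487,-209.8])  # collar per arm
a=np.linspace(0,2*np.pi,73)
for z0 in(56,57):
    pts=np.array([P([c[0]+19.5*np.cos(x),c[1]+19.5*np.sin(x),z]) for x in a for z in(z0,z0+11)])
    print('collar pred x',pts[:,0].min(),pts[:,0].max(),'y',pts[:,1].min(),pts[:,1].max())
h=np.array([487,-209.5])
pts=np.array([P([h[0]+19.5*np.cos(x),h[1]+19.5*np.sin(x),30]) for x in a]);print('brass pred',pts.min(0),pts.max(0),pts.mean(0))
y=np.radians(8.5)
for sg in(38,-38):print('dowel top',P([h[0]+sg*np.cos(y),h[1]+sg*np.sin(y),50.5]))
b=blob(s['img'],lambda b,g,r:(r>90)&(b<60)&(g>60),(258,218,284,232));print('brass blob',(np.array(b[:2])-[240,190]+.5)*6.667)
dx=P([h[0]+10,h[1],30])-P([*h,30]);dy=P([h[0],h[1]+10,30])-P([*h,30]);print(dx,dy)
E
```

```text
collar pred x 156.3 263.4 y 120.2 199.4
collar pred x 156.3 263.4 y 117.8 197.0
brass pred [158.7 205.9] [264.  260.3] [212.06986301 232.89452055]
dowel top [312.9 177.1]
dowel top [107.5 192.7]
brass blob [209.510475 233.845025]
[27.  0.] [  0.7 -13.8]
```

Call:
step_arm(targets=[[[0.5, 0, -12, 0, 0, 0], [0.5, 0, -18, 0, 0, 0], [0.5, 0, -20, 0, 0, 0], [0.5, 0, -21, 0, 0, 0], [0.5, 0, -22, 0, 0, 0], [0.5, 0, -23, 0, 0, 0], [0.5, 0, -24, 0, 0, 0], [0.5, 0, -24, 0, 0, 0], [0.5, 0, -24, 0, 0, 0]]])

```text
time: 8.13
tool_pos: [487.3, -209.3, 57.5]
tcp_rot: [180.0, -0.0, 8.7]
ft_force: [0.2, -0.4, -0.8]
finger_gap: 35.5
grip_force: 25.2
```

Call:
step_arm(targets=[[[0, 0, -1, 0, 0, 0], [0, 0, -2, 0, 0, 0], [0, 0, -2, 0, 0, 0], [0, 0, -2, 0, 0, 0]]])

```text
time: 8.47
tool_pos: [487.1, -209.3, 55.2]
tcp_rot: [-180.0, 0.0, 8.7]
ft_force: [0.4, 0.2, -0.5]
finger_gap: 36.0
grip_force: 25.2
```

Call:
step_arm(targets=[[[0, 0, -1, 0, 0, 0], [0, 0, -1.5, 0, 0, 0], [0, 0, -1.5, 0, 0, 0], [0, 0, -1.5, 0, 0, 0]]])

```text
time: 8.8
tool_pos: [487.3, -209.4, 55.0]
tcp_rot: [-180.0, 0.0, 8.7]
ft_force: [-5.9, 3.9, 12.2]
finger_gap: 36.0
grip_force: 30.4
```

The contact is stiff with the collar about 2 mm into the seat, so the fingertips are on the parting face. I'll ease up and release so it drops the last 2 mm.

Call:
step_arm(targets=[[[0, 0, 1.2, 0, 0, 0], [0, 0, 1.2, 0, 0, 0], [0, 0, 1.2, 0, 0, 0]]])

```text
time: 9.05
tool_pos: [487.4, -209.4, 55.1]
tcp_rot: [180.0, -0.0, 8.7]
ft_force: [-0.3, 0.2, 2.4]
finger_gap: 35.9
grip_force: 26.3
```

Call:
step_arm(targets=[[[0, 0, 0, 0, 0, 0], [0, 0, 0, 0, 0, 0], [0, 0, 0, 0, 0, 0], [0, 0, 0, 0, 0, 0], [0, 0, 30, 0, 0, 0], [0, 0, 65, 0, 0, 0], [0, 0, 100, 0, 0, 0], [-10, 40, 120, 0, 0, 0], [-20, 80, 120, 0, 0, 0]]], fingers=-0.45)

```text
time: 9.8
tool_pos: [470.9, -134.5, 180.6]
tcp_rot: [179.7, -0.5, 8.5]
ft_force: [0.5, 1.5, 0.5]
finger_gap: 61.9
grip_force: 0.0
```

```bash
python3 - <<'E'
from h import *
print({k:np.round(v,1) for k,v in r.sense().items() if k in('tool_pos','tcp_rot','finger_gap')})
t=snap('top','t6');s=snap('side','s6')
cv2.imwrite('pics/v6.png',np.hstack([cv2.resize(s['img'][195:245,245:295],(400,400),interpolation=cv2.INTER_CUBIC),cv2.resize(t['img'][190:240,253:303],(400,400),interpolation=cv2.INTER_CUBIC)]))
P=lambda p:np.round(((proj(s,p)-[245,195]+.5)*8-.5),1)
h=np.array([486.8,-209.5]);a=np.linspace(0,2*np.pi,73)
for z in(34,41):
  for R in(19.5,8):
    pts=np.array([P([h[0]+R*np.cos(x),h[1]+R*np.sin(x),z]) for x in a]);print(z,R,pts.min(0),pts.max(0))
E
```

```text
{'tool_pos': array([ 470.9, -134.5,  180.6]), 'tcp_rot': array([179.7,  -0.5,   8.5]), 'finger_gap': np.float64(61.9)}
34 19.5 [149.6 196.1] [276.1 261.2]
34 8 [186.9 215. ] [238.8 241.6]
41 19.5 [149.1 176.8] [276.  241.5]
41 8 [186.5 195.5] [238.5 222. ]
```

View pics/v6.png

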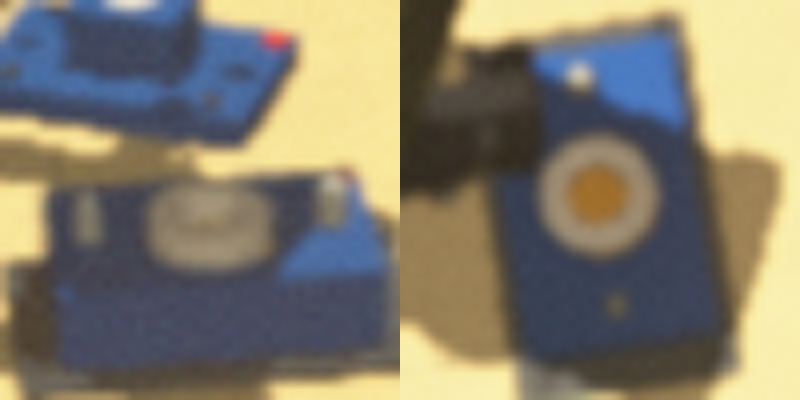

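The top crop shows the collar ring at (600,195), centred in the seat to about 0.5 mm, with brass visible through the bore. A numeric check of flatness comes next, and refined cover data from the same pictures.

```bash
python3 - <<'E'
from h import *
s=load('s6');t=load('t6');i=s['img'].astype(int)
print('b-r col 271',[(v,int((i[v,269:274,0]-i[v,269:274,2]).mean())) for v in range(214,234)])
m=(i[...,0]-i[...,2])<18
for v in range(216,232):
    x=[u for u in range(256,286) if m[v,u]];print(v,x[0] if x else None,x[-1] if x else None,len(x))
n=t['img'].astype(int);d=n[...,0]-n[...,2];c=n[...]
mm=np.zeros(d.shape,bool);mm[204:226,268:288]=(d[204:226,268:288]<12)
y,x=np.nonzero(mm);(cx,cy),w,a=cv2.fitEllipse(cv2.convexHull(np.c_[x,y].astype(np.float32)));print(cx,cy,w,a,ray(t,cx,cy,41))
E
```

```text
b-r col 271 [(214, -93), (215, -92), (216, -87), (217, -54), (218, -37), (219, -40), (220, -42), (221, -43), (222, -46), (223, -45), (224, -40), (225, -41), (226, -40), (227, -35), (228, -14), (229, 5), (230, 17), (231, 21), (232, 23), (233, 24)]
216 256 285 30
217 256 285 30
218 256 285 30
219 256 285 30
220 256 285 30
221 256 285 30
222 256 285 30
223 256 282 27
224 256 281 26
225 256 280 25
226 256 279 23
227 256 279 24
228 256 278 23
229 256 278 23
230 256 272 17
231 None None 0
276.17315673828125 212.38876342773438 (16.10689926147461, 21.525867462158203) 142.71560668945312 [ 490.64698779 -205.90808729   41.        ]
```

The extents match a seated, flat collar once image blur is allowed for. Next I'll approach the cover hub at (455.7,-57.8) with yaw −17°.

Call:
step_arm(targets=[[[-4, 24, 0, 0, 0, -0.1], [-8, 48, -10, 0, 0, -0.2], [-11.5, 72, -30, 0, 0, -0.3], [-11.5, 72, -60, 0, 0, -0.4], [-11.5, 72, -90, 0, 0, -0.45], [-11.5, 72, -105, 0, 0, -0.45], [-11.5, 72, -105, 0, 0, -0.45], [-11.5, 72, -105, 0, 0, -0.45], [-11.5, 72, -105, 0, 0, -0.45], [-11.5, 72, -105, 0, 0, -0.45], [-11.5, 72, -105, 0, 0, -0.45]]])

```text
time: 10.82
tool_pos: [457.9, -61.0, 71.5]
tcp_rot: [-180.0, -0.2, -17.1]
ft_force: [-0.1, -0.8, 0.4]
finger_gap: 61.6
grip_force: 0.0
```

Call:
step_arm(targets=[[[-2, 3, 0, 0, 0, 0], [-2, 3, -15, 0, 0, 0], [-2, 3, -28, 0, 0, 0], [-2, 3, -34, 0, 0, 0], [-2, 3, -34, 0, 0, 0], [-2, 3, -34, 0, 0, 0], [-2, 3, -34, 0, 0, 0], [-2, 3, -34, 0, 0, 0]]])

```text
time: 11.48
tool_pos: [455.2, -57.7, 36.8]
tcp_rot: [-180.0, -0.1, -17.1]
ft_force: [0.2, 0.2, 1.0]
finger_gap: 61.7
grip_force: 0.0
```

Call:
step_arm(targets=[[[0, 0, 0, 0, 0, 0], [0, 0, 0, 0, 0, 0], [0, 0, 0, 0, 0, 0], [0, 0, 0, 0, 0, 0], [0, 0, 0, 0, 0, 0], [0, 0, 0, 0, 0, 0]]], fingers=1, newtons=60)

```text
time: 11.98
tool_pos: [455.1, -57.7, 36.5]
tcp_rot: [-180.0, -0.1, -17.1]
ft_force: [-0.2, -0.1, 6.1]
finger_gap: 29.1
grip_force: 60.7
```

Call:
step_arm(targets=[[[0, 0, 15, 0, 0, 0], [0, 0, 45, 0, 0, 0], [0, 0, 75, 0, 0, 0], [5, -25, 80, 0, 0, 0.09], [11, -55, 80, 0, 0, 0.18], [17, -85, 80, 0, 0, 0.27], [24, -115, 80, 0, 0, 0.36], [31, -148, 80, 0, 0, 0.447], [31, -151.2, 75, 0, 0, 0.447], [31, -151.2, 60, 0, 0, 0.447], [31, -151.2, 57, 0, 0, 0.447], [31, -151.2, 57, 0, 0, 0.447]]])

```text
time: 12.98
tool_pos: [483.9, -207.7, 90.8]
tcp_rot: [-179.8, 0.2, 8.5]
ft_force: [0.2, -0.3, -2.0]
finger_gap: 28.8
grip_force: 59.9
```

Call:
step_arm(targets=[[[0, 0, 0, 0, 0, 0], [0, 0, 0, 0, 0, 0], [0, 0, 0, 0, 0, 0], [0, 0, 0, 0, 0, 0]]])

```text
time: 13.32
tool_pos: [486.0, -208.6, 93.6]
tcp_rot: [180.0, -0.1, 8.6]
ft_force: [-0.5, 0.5, -1.6]
finger_gap: 28.5
grip_force: 59.9
```

```bash
python3 - <<'E'
from h import *
print({k:np.round(v,2) for k,v in r.sense().items() if k in('tool_pos','tcp_rot','finger_gap','ft_force','wrist_torque')})
t0=load('t0');t=snap('top','t7');s=snap('side','s7')
for n,S in(('top',t),('side',s)):
    i=S['img'].astype(int);m=((i[...,2]>i[...,0]+50)&(i[...,2]>i[...,1]*1.7)&(i[...,2]>100)).astype(np.uint8)
    N,_,st,c=cv2.connectedComponentsWithStats(m)
    print(n,[(np.round(c[k],1).tolist(),int(st[k,4])) for k in range(1,N) if 240<c[k][0]<300 and 170<c[k][1]<240])
y=np.radians(8.5);R=np.array([[np.cos(y),-np.sin(y)],[np.sin(y),np.cos(y)]])
p=np.array([486.8,-209.2])+R@[43.5,25.5]
print('pred cover dot',proj(t,[*p,68]),proj(s,[*p,68]))
E
```

```text
{'tool_pos': array([ 486.01, -208.61,   93.61]), 'tcp_rot': array([ 1.7996e+02, -6.0000e-02,  8.5600e+00]), 'ft_force': array([-0.55,  0.48, -1.63]), 'wrist_torque': array([-0.03, -0.01, -0.03]), 'finger_gap': np.float64(28.5)}
top []
side [([286.8, 204.4], 5)]
pred cover dot [264.67578414 197.39337578] [287.08608996 204.71481629]
```

The cover's dot is within 0.5 px of the prediction. I'll lower it onto the dowel noses.

Call:
step_arm(targets=[[[0, 0, -4, 0, 0, 0], [0, 0, -6, 0, 0, 0], [0, 0, -8, 0, 0, 0], [0, 0, -9, 0, 0, 0], [0, 0, -10, 0, 0, 0], [0, 0, -10, 0, 0, 0], [0, 0, -10, 0, 0, 0]]])

```text
time: 14.0
tool_pos: [485.5, -208.8, 82.8]
tcp_rot: [-180.0, 0.0, 8.5]
ft_force: [0.2, 0.7, -1.3]
finger_gap: 28.6
grip_force: 59.9
```

Call:
step_arm(targets=[[[0, 0, -1, 0, 0, 0], [0, 0, -2, 0, 0, 0], [0, 0, -3, 0, 0, 0], [0, 0, -3, 0, 0, 0]]])

```text
time: 14.33
tool_pos: [485.7, -209.0, 79.9]
tcp_rot: [180.0, -0.0, 8.5]
ft_force: [0.8, -1.3, -1.6]
finger_gap: 28.6
grip_force: 59.9
```

Call:
step_arm(targets=[[[0, 0, -1, 0, 0, 0], [0, 0, -2, 0, 0, 0], [0, 0, -3, 0, 0, 0], [0, 0, -4, 0, 0, 0], [0, 0, -4, 0, 0, 0], [0, 0, -4, 0, 0, 0]]])

```text
time: 14.83
tool_pos: [485.6, -208.9, 75.9]
tcp_rot: [180.0, -0.0, 8.5]
ft_force: [1.1, -2.8, -1.9]
finger_gap: 28.7
grip_force: 59.9
```

Call:
step_arm(targets=[[[0, 0, -1, 0, 0, 0], [0, 0, -2, 0, 0, 0], [0, 0, -3, 0, 0, 0], [0, 0, -3, 0, 0, 0], [0, 0, -3, 0, 0, 0]]], newtons=100)

```text
time: 15.25
tool_pos: [485.7, -208.9, 73.2]
tcp_rot: [180.0, -0.0, 8.5]
ft_force: [-0.5, -2.3, 4.6]
finger_gap: 27.7
grip_force: 102.9
```

Call:
step_arm(targets=[[[0, -0.3, -1, 0, 0, 0], [0, -0.3, -2, 0, 0, 0], [0, -0.3, -3, 0, 0, 0], [0, -0.3, -3, 0, 0, 0], [0, -0.3, -3, 0, 0, 0]]])

```text
time: 15.67
tool_pos: [485.8, -209.0, 70.7]
tcp_rot: [-180.0, -0.0, 8.5]
ft_force: [-3.8, 0.7, 10.6]
finger_gap: 27.7
grip_force: 103.9
```

Call:
step_arm(targets=[[[0, 0, -0.5, 0, 0, 0], [0, 0, -1, 0, 0, 0], [0, 0, -1, 0, 0, 0], [0, 0, -1, 0, 0, 0], [0, 0, -1, 0, 0, 0]]])

```text
time: 16.08
tool_pos: [485.8, -209.0, 70.7]
tcp_rot: [-180.0, -0.0, 8.5]
ft_force: [-8.5, 2.2, 20.6]
finger_gap: 27.8
grip_force: 105.4
```

Call:
step_arm(targets=[[[0, 0, 0, 0, 0, 0], [0, 0, 0, 0, 0, 0], [0, 0, 0, 0, 0, 0], [0, 0, 0, 0, 0, 0], [0, 0, 0, 0, 0, 0], [0, 0, 0, 0, 0, 0]]])

```text
time: 16.58
tool_pos: [485.8, -209.0, 70.7]
tcp_rot: [-180.0, -0.0, 8.5]
ft_force: [-8.8, 1.8, 20.6]
finger_gap: 27.8
grip_force: 105.3
```

```bash
python3 -c "
from bench import r
s=r.sense();print(s['tool_pos'],s['ft_force'],s['tcp_rot']);print(r.hand_in())"
```

```text
[ 485.75510524 -209.025988     70.6689268 ] [-8.78127973  1.76480821 20.56042701] [-1.79997619e+02 -9.89854307e-03  8.53212377e+00]
the job is handed in; nothing more can be done
None
```

I handed in the job at 16.6 s: the collar is in the seat and let go, and the cover is on both dowels, pressed to a hard stop with about 21 N and still gripped. Hand-in gave no verdict, and I checked the shut position by force and height rather than by a final picture.

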